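Clamp a setting ring with a two-stage cam lever

TASK

Clamp the knurled steel setting ring in the bench fixture, ready for zeroing a bore gauge: with a fingertip push the ring along the steel plate until it is up against the end stop, over the dark relief hole, then push the red-gripped clamp lever round past its first notch, where the ring is still loose, all the way to its second stop, so that it stays there with the ring clamped. Only push, gently, with the fingers: do not pinch the ring or the lever, do not lift or tip the ring, and leave the micrometer, the plug gauge and the brass ring lying round the fixture alone.

Things in the scene. Friction and masses are not known exactly. Their poses are not given: they have to be found in the camera images.
- fixture: Clamping fixture, fixed to the desk: dark slate-coloured bed 165 x 172 mm with a round nose towards the robot, bright steel plate on top (surface 12 mm above the desk; x -42 to +46, y -108 to +56 mm). Origin on the desk below the nest, where the ring's centre belongs. Axes: x from the lever pivot (x = -87 mm, y = 0) to the rear fence, y along the fence to the end stop, z up.
- nest (a point): Centre of the dark 31 mm relief hole, on the plate's surface (12 mm above the desk): the centre of the clamped ring's underside. Same axes as the fixture. Aluminium fence (inner face 27 mm towards +x, reaching from y = -43 to +41 mm) and aluminium end stop (inner face 27 mm towards +y, from x = -17 to +27 mm) form a corner 16 mm high.
- setting_ring: Setting ring (ring gauge): knurled steel ring, 54 mm outside diameter, 18 mm high, about 0.2 kg, lying loose and flat on the steel plate. Origin at the centre of its underside. It starts 50 to 75 mm short of the nest on the -y side of the fixture and slides freely on the plate.
- clamp_pad: Sprung brass pad, 30 mm wide along y, top 27 mm above the desk, facing the fence; with the lever open its face is at fixture x = -39 mm, leaving the ring 12 mm of play. Its origin equals the fixture's with the lever open and moves with the pad along x: about 7 mm at the first notch, 12 mm when it clamps the ring with about 8 N. The guides behind it are 24 mm high.
- lever_handle: The lever's upright red plastic grip, free to spin on its stud: round, 17 to 21 mm in diameter, 29 to 66 mm above the desk; origin at its centre, 47 mm up. Moves on a level circle of 85 mm radius about the pivot (fixture x = -87 mm, y = 0). Lever bar below: 14 mm wide, top 30 mm above the desk. A detent bracket 40 mm high stands at x = -87, y = +36 to +74 mm.
- clamp_lever (a joint): Lever angle, rad, growing counter-clockwise from above. 0: open (grip at fixture x -149, y +58 mm); 0.75: first notch (x -172, y 0; one white dot); 1.50: second stop, clamped (x -149, y -58 mm; two dots). Sprung detent: let go between about 0.4 and 1.1 it tends to the first notch, beyond that it snaps to the second stop and stays. Takes 4 to 8 N at the grip.
- micrometer: Outside micrometer, 46 x 140 x 14 mm, lying on the desk on the end-stop side (+y) of the fixture. Bystander.
- plug_gauge: Plug gauge, a white-and-grey rod 15 x 105 x 16 mm, lying on the desk in front and on the -y side of the fixture. Bystander.
- brass_ring: Brass-coloured bearing cage ring, 31 mm in diameter, 9 mm high, lying on the desk in front and on the +y side of the fixture. Bystander.
Things that resemble listed ones, but are neither listed nor needed, are in the scene too. Of the things that look like the setting_ring, the middle-sized one is meant.

How it is judged:
By the outcome, as a careful person would: the job done as asked, in the order asked, and still so for the second after the job is handed in, with the robot touching nothing.
It also fails if it takes over 59 s, if anything falls off the work surface, if the arm or the gripper's body presses on something with over 40 N, if the wrist force passes 120 N, or if a joint passes its speed limit or range.

ROBOT

A 6-joint arm with a two-finger parallel gripper is mounted at the origin on a cart in front of the work surface, level with it; the furniture and walls round the work are solid. World frame = base frame: x ahead of the robot, y to its left, z up, the work surface at z = 0. Lengths are in m, angles in rad, forces in N, time in s.
With the tool pointing down it reaches from about 0.35 to 0.975 m from the base axis. Payload 4.9 kg.
Tool frame: the origin (TCP) lies on the centre line of the jaws, within the pads' length; the fingertips stand manip.tcp_to_tips ahead of it and the grasp point (between the pads) is the TCP (manip.tcp_to_tips is the distance from the TCP to the fingertips, in m); y points along the fingers, z is the direction in which the jaws open and shut, and the axes are right-handed (so a half turn about y gives the same grasp; the last joint's range is limited). The gripper opens to 85 mm and grips with 20 to 120 N. Pads are 22 mm wide; open, the fingers measure 114 mm over their backs; the gripper's body (76 mm by 85 mm) begins 54 mm behind the grasp point. The pads swing forward as they close: fully open they stand 13 mm farther back than shut.
Start: joints at [-0.119, 0.053, 1.613, -0, 1.476, -0.119], TCP at [0.625, 0, 0.25] pointing down, gripper open.
Joint ranges: [-3.01, 3.01], [-1.01, 2.22], [0.06, 2.58], [-1.02, 4.17], [0.09, 2.62], [-3.14, 3.14]. Speed limits (rad/s): [2.57, 2.57, 3.14, 3.14, 3.14, 3.14].

INTERFACE

Orientations are given as a unit quaternion [w, x, y, z].
In Python, from plant import manip gives the robot as it stands.
- The arm moves only by the tool apply_moves, never from a script. Its argument "moves" is a list of rows, each a list of 7 numbers: the gripper's target within -1 to 1 (shut at 1, half-way at 0, fully open at -1), then the shift along the tool's x, y, z in mm, then the turn, a rotation vector about the tool's x, y, z in degrees. A call has 1 to 20 rows; each row shifts and turns the commanded pose from where the row before left it, along the tool's axes as they then stand; what a row does not reach is not made up. A row lasts 1/10 s, in which the tool goes at most 50 mm and 8.59 degrees, less where a joint would pass 70% of its speed; a pose out of reach is approached as far as the arm can. A call with a gripper value outside its range is refused whole. The fingers move at their own pace and stop on an object; the grip force is fixed at half the most. Time passes only in rows, so rows that do not move let the fingers close. It gives the time, the measured TCP pose, the force and the opening at its end, in the units of the state.
- manip.state(): the state, without advancing time (a new reading comes with each control period).
- manip.grab_frame(name): name is "scene" or "side" or "wrist"; returns the picture (384x512x3 uint8, blue, green, red); there is no depth.
- manip.calibration(name): a dict with "mtx" (3x3 intrinsics, pixels), "T" (4x4, takes a point from camera to world coordinates); the wrist camera has in their place "T_tool_cam" (4x4, takes a point from camera to tool coordinates, whose origin is the TCP and whose axes are the tool frame's). Camera axes: x right, y down, z forward; pixel columns grow to the right and rows downward; lengths in m; the calibration is good to about 2 mm. A picture is of the moment at which its call begins: read the wrist's pose just before it. calibration takes no time and is no camera call.
- manip.job_done(): hands the job in, once; it reports no verdict.
The state is a dict: "time": time; "joint_pos": joint angles; "joint_vel": joint speeds; "joint_efforts": joint torques, N m; "tool_pos": TCP position; "tool_rot": TCP orientation; "contact_force": force on the tool from outside, world axes, zero at the start; "ft_torque": the same for the moment, N m; "gripper_width": opening from 0.0 (shut) to 1.0 (fully open).
Only numpy, scipy, OpenCV 4.12 (cv2) and the standard library are available. Lean on these libraries where they do the work, as an engineer would, in place of code of your own. Each camera call takes 0.05 s, during which the arm holds its last target. There are 200 camera calls.

## Working session

There is one attempt and no reset: what is moved stays moved. The work goes in short steps, Python scripts to look and compute and a tool call to move; the robot and the scene stay as the last step left them, time stands still between calls to the robot, and variables do not carry over. Pictures are saved under pics/ and viewed, about 8 in all and at most 12, crops included, and the job is handed in when it is done.

Besides the shell and the picture viewer there is one more tool, called by a JSON object that holds its "api" and its "payload". apply_moves: Moves the arm, as the interface text tells. Its arguments: {"type":"object","properties":{"moves":{"type":"array","items":{"type":"array","items":{"type":"number"}}}},"required":["moves"]}

```bash
mkdir -p pics; ls
python3 - <<'E'
from plant import manip
import cv2, numpy as np
a=manip.grab_frame("scene");b=manip.grab_frame("side");w=manip.grab_frame("wrist")
for n,i in zip("abw",(a,b,w)): cv2.imwrite(f"pics/{n}0.png",i)
cv2.imwrite("pics/sc0.png",cv2.resize(a,(800,600)))
print(manip.tcp_to_tips, manip.state())
for n in("scene","side","wrist"): print(n,manip.calibration(n))
E
```

```text
pics
0.019 {'time': 0.15, 'joint_pos': array([-1.19014112e-01,  5.32046041e-02,  1.61397587e+00, -1.05238686e-05,
        1.47602089e+00, -1.19013042e-01]), 'joint_vel': array([-1.54901665e-03, -2.69787543e-03, -5.21896805e-03,  1.13104598e-03,
       -7.14002240e-04, -1.59234031e-05]), 'joint_efforts': array([ 5.10442842e-04, -3.94241810e+01, -3.70721948e+01, -1.15854355e-04,
        4.61802789e-03,  5.00508997e-05]), 'tool_pos': array([6.24539318e-01, 4.39352050e-05, 2.49347428e-01]), 'tool_rot': array([ 0.49964533, -0.50035431,  0.50044465, -0.49955506]), 'contact_force': array([0.09029071, 0.03944725, 1.15634298]), 'ft_torque': array([ 0.03331353,  0.01391989, -0.03420482]), 'gripper_width': 0.9999744899011294}
scene {'mtx': array([[450.96519847,   0.        , 251.73414808],
       [  0.        , 450.96519847, 194.09008225],
       [  0.        ,   0.        ,   1.        ]]), 'T': array([[ 8.44889136e-01, -2.73179740e-01,  4.59929535e-01,
         9.59846502e-02],
       [-5.34941439e-01, -4.31574285e-01,  7.26347915e-01,
        -7.64117394e-01],
       [ 7.02258056e-05, -8.597
[... 384 characters left out ...]
0.0070168 , -0.3584669 ,  0.93351607, -1.10989125],
       [ 0.01648975, -0.93345359, -0.35831896,  0.48719061],
       [ 0.        ,  0.        ,  0.        ,  1.        ]])}
wrist {'mtx': array([[270.34356272,   0.        , 259.15166327],
       [  0.        , 270.34356272, 191.08580819],
       [  0.        ,   0.        ,   1.        ]]), 'T_tool_cam': array([[-1.56110678e-04,  9.54536318e-01,  2.98094605e-01,
        -7.56134570e-02],
       [-7.98869890e-04, -2.98094633e-01,  9.54535988e-01,
        -1.24084144e-01],
       [ 9.99999669e-01, -8.91255443e-05,  8.09086078e-04,
        -7.07081625e-04],
       [ 0.00000000e+00,  0.00000000e+00,  0.00000000e+00,
         1.00000000e+00]])}
```

View pics/sc0.png

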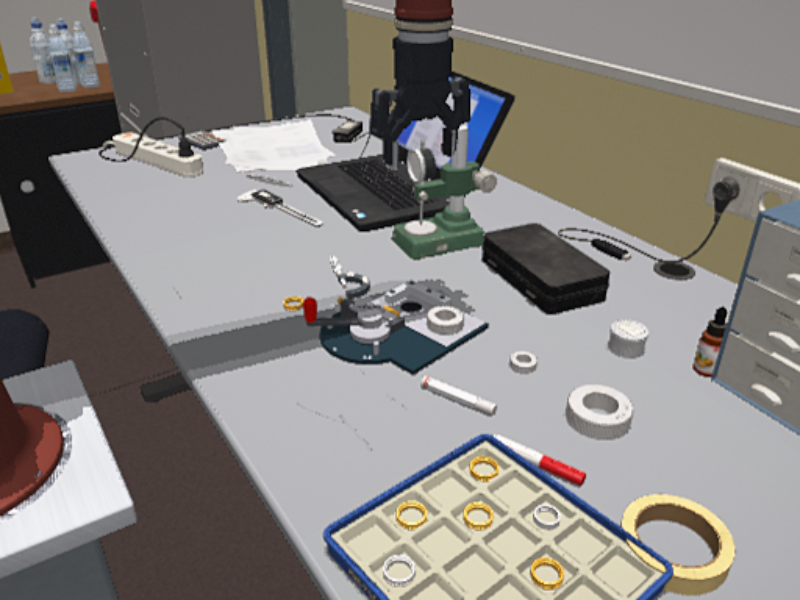

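View pics/w0.png

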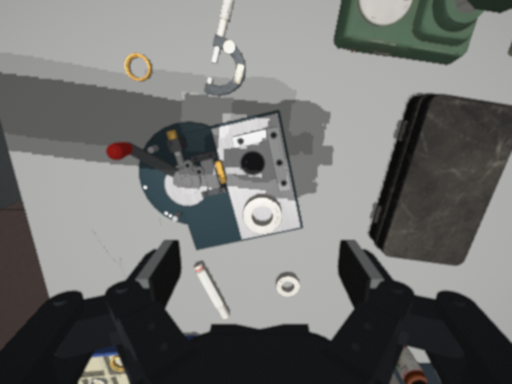

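Ring look-alikes in the scene view (800x600): on the plate (445,320), small ring (523,361), large ring (600,410). The middle-sized one is the ring on the plate. Next I'll measure it and check a close crop.

```bash
cat > h.py <<'E'
import numpy as np, cv2
from scipy.spatial.transform import Rotation as R
from plant import manip
def pose(s):
    q=np.array(s["tool_rot"]); T=np.eye(4); T[:3,:3]=R.from_quat(q[[1,2,3,0]]).as_matrix(); T[:3,3]=s["tool_pos"]; return T
def camT(n,s=None):
    c=manip.calibration(n)
    return c["mtx"],(c["T"] if "T" in c else pose(s)@c["T_tool_cam"])
def cast(n,uv,z,s=None):
    K,T=camT(n,s); d=T[:3,:3]@(np.linalg.inv(K)@np.array([*uv,1.])); o=T[:3,3]
    return o+d*(z-o[2])/d[2]
def proj(n,P,s=None):
    K,T=camT(n,s); p=np.linalg.inv(T)@np.array([*P,1.]); u=K@p[:3]; return u[:2]/u[2]
E
python3 - <<'E'
from h import *
s=manip.state(); a=cv2.imread("pics/w0.png")
c=cv2.resize(a[95:305,90:350],None,fx=3,fy=2.85,interpolation=cv2.INTER_CUBIC)
cv2.imwrite("pics/w0c.png",cv2.resize(a[95:295,90:350],(780,600),interpolation=cv2.INTER_CUBIC))
for n,uv,z in [("hole",(252,162),.012),("ring",(262.5,215),.03),("plateTR",(278,112),.012),("plateBR",(301,228),.012),("plateTL",(213,128),.012),("grip",(120,151),.06),("small",(288,285),.01)]:
    print(n,cast("wrist",uv,z,s).round(4))
E
```

```text
hole [0.6141 0.0041 0.012 ]
ring [ 0.6284 -0.0658  0.03  ]
plateTR [0.6479 0.0692 0.012 ]
plateBR [ 0.685  -0.0937  0.012 ]
plateTL [0.5635 0.0491 0.012 ]
grip [0.4622 0.0265 0.06  ]
small [ 0.6693 -0.1932  0.01  ]
```

View pics/w0c.png

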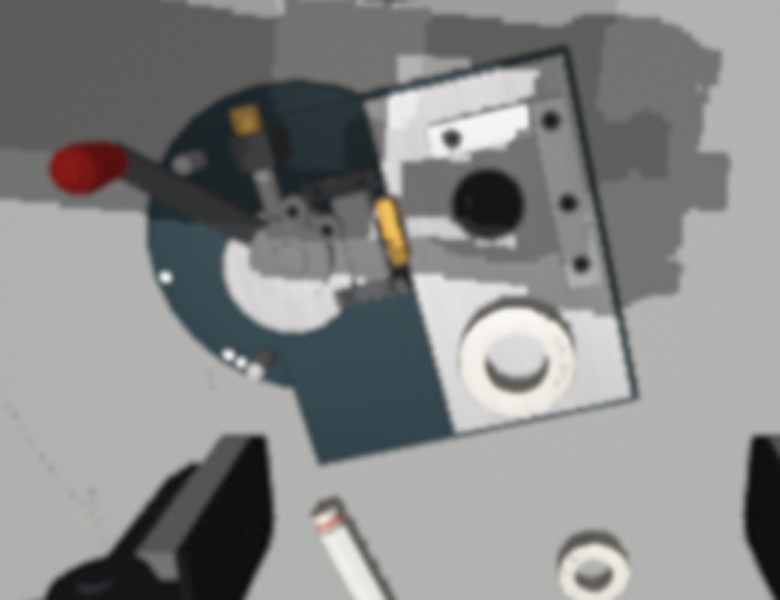

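The crop shows the chosen ring whole and lying flat on the plate at crop px (517,360). The hole is at (488,203), the plate corners at (565,47), (637,398), (455,435) and (363,100), and the red grip at about (75,165). I'll fit the fixture pose and refine the ring.

```bash
cat >> h.py <<'E'
def fit(P,W):
    P=np.array(P,float);W=np.array(W)[:,:2]; p=P-P.mean(0);w=W-W.mean(0)
    th=np.arctan2((p[:,0]*w[:,1]-p[:,1]*w[:,0]).sum(),(p*w).sum()); c,s=np.cos(th),np.sin(th); Rm=np.array([[c,-s],[s,c]])
    t=W.mean(0)-Rm@P.mean(0); return th,Rm,t,W-(P@Rm.T+t)
E
python3 - <<'E'
from h import *
s=manip.state(); f=lambda u,v:(90+u/3-.33,95+v/3-.33)
px=[(488,203),(565,47),(637,398),(455,435),(363,100)]
P=np.array([(0,0),(46,56),(46,-108),(-42,-108),(-42,56)])/1000
W=[cast("wrist",f(*p),.012,s) for p in px]
th,Rm,t,r=fit(P,W); print(np.degrees(th),t,(r*1000).round(1))
a=cv2.imread("pics/w0.png");sub=a[190:245,235:290]
g=cv2.cvtColor(a,cv2.COLOR_BGR2HSV)
b=cast("wrist",f(517,360),.03,s); print("ring fix mm",1000*Rm.T@(b[:2]-t))
ring_s=cast("scene",(445*.64,316*.64),.03); print("ring scene",1000*Rm.T@(ring_s[:2]-t))
m=cv2.inRange(g,(0,150,60),(8,255,255))|cv2.inRange(g,(172,150,60),(180,255,255))
x,y,w,h=100,130,50,50
mm=cv2.moments(m[130:180,90:145],True);uv=(90+mm["m10"]/mm["m00"],130+mm["m01"]/mm["m00"])
print("grip",uv,1000*Rm.T@(cast("wrist",uv,.05,s)[:2]-t))
# scene check of grip and hole
sc=cv2.imread("pics/a0.png");g=cv2.cvtColor(sc,cv2.COLOR_BGR2HSV)
m=cv2.inRange(g,(0,150,60),(8,255,255))|cv2.inRange(g,(172,150,60),(180,255,255))
n,l,st,ce=cv2.connectedComponentsWithStats(m)
for i in range(1,n):
  if st[i,4]>30: print(st[i],ce[i])
for nm,Q in [("hole",(0,0,.012)),("grip",(-.149,.058,.047)),("pBR",(.046,-.108,.012))]:
  X=[*(Rm@np.array(Q[:2])+t),Q[2]]; print(nm,np.round(X,4),"scene",proj("scene",X)/.64)
E
```

```text
13.14678328596729 [0.61502783 0.0036102 ] [[-0.5  0. ]
 [ 0.8  2.6]
 [ 2.  -1.6]
 [-1.4 -1.6]
 [-0.9  0.5]]
ring fix mm [ -3.36510871 -70.03118465]
ring scene [ -6.86177643 -72.96488406]
grip (118.70926517571885, 149.93610223642173) [-150.03833001   58.26281719]
[58  1  5 13 48] [59.89583333  7.02083333]
[253   0  15  12  66] [260.22727273   6.34848485]
[276   0  13  12  59] [281.38983051   5.59322034]
[194 191   9  16 113] [198.15929204 198.11504425]
[  0 259  40  70 720] [ 25.52777778 284.90694444]
[345 292  30  19 249] [359.53815261 300.59036145]
[  7 295  11  10  42] [ 11.83333333 298.95238095]
hole [0.615  0.0036 0.012 ] scene [411.46561913 306.74606104]
grip [0.4567 0.0262 0.047 ] scene [310.70470521 309.38435454]
pBR [ 0.6844 -0.0911  0.012 ] scene [485.87107766 321.67134012]
```

{"api": "apply_moves", "payload": {"moves": [[0.62, 0, 0, 0, 0, -6.5, 0], [0.62, 0, 0, 0, 0, -6.5, 0], [0.62, 39, 0, -4, 0, 0, 0], [0.62, 39, 0, -4, 0, 0, 0], [0.62, 38, 0, -4, 0, 0, 0], [0.62, 0, 40, 0, 0, 0, 0], [0.62, 0, 40, 0, 0, 0, 0], [0.62, 0, 40, 0, 0, 0, 0], [0.62, 0, 30, 0, 0, 0, 0], [0.62, 0, 20, 0, 0, 0, 0], [0.62, 0, 0, 0, 0, 0, 0], [0.62, 0, 0, 0, 0, 0, 0]]}}

```text
time: 1.35
tool_pos: [0.6393, -0.1157, 0.0803]
tool_rot: [-0.553, 0.553, -0.44, 0.44]
contact_force: [0.4, 0.5, 1.3]
gripper_width: 0.192
```

```bash
cat >> h.py <<'E'
Rf=R.from_euler("z",13.1,degrees=True).as_matrix()[:2,:2]; tf=np.array([.6150,.0036])
def fx(W): return 1000*Rf.T@(np.array(W)[:2]-tf)
def rep(s):
    T=pose(s); print("t",s["time"],"fix",fx(s["tool_pos"]).round(1),"z",round(1000*s["tool_pos"][2],1),"yaw",np.degrees(np.arctan2(T[1,2],T[0,2])).round(1),"tilt",T[2,1].round(4),"F",(np.r_[Rf.T@s["contact_force"][:2],s["contact_force"][2]]).round(1),"w",round(s["gripper_width"],3))
E
python3 - <<'E'
from h import *
s=manip.state(); rep(s); w=manip.grab_frame("wrist"); b=manip.grab_frame("side")
u,v=proj("side",[.62,-.03,.03]).astype(int); c=b[v-75:v+75,u-100:u+100]
cv2.imwrite("pics/1.png",np.hstack([cv2.resize(w,(400,300)),cv2.resize(c,(400,300),interpolation=cv2.INTER_CUBIC)]))
cv2.imwrite("pics/w1.png",w)
E
```

```text
t 1.35 fix [  -3.4 -121.7] z 80.3 yaw 13.0 tilt -1.0 F [0.5 0.4 1.3] w 0.192
```

View pics/1.png

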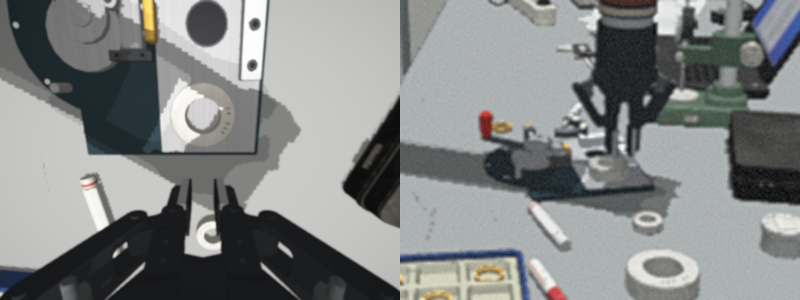

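The ring at (203,115) lies between the gap in the fingers and the hole at (207,22). Its right edge (239) is close to the line of the fence's inner face (241), so I'll compute the offsets.

Run:
```python
from h import *
s=manip.state(); k=1.28
for n,u,v,z in [("hole",207,22,.012),("ringL",170,115,.03),("ringR",238.5,115,.03),("ringT",204.5,81,.03),("fence corner top",240,80,.028),("fence corner z16",240,80,.016),("fence up",240,30,.028),("plateBR",257,153,.012)]:
    print(n,fx(cast("wrist",(u*k,v*k),z,s)).round(1))
```

```text
hole [1.3 0.7]
ringL [-29.6 -71.8]
ringR [ 27.4 -71.9]
ringT [ -0.9 -44.9]
fence corner top [ 27.6 -44.2]
fence corner z16 [ 29.7 -44.1]
fence up [25.7 -8.5]
plateBR [  50.4 -111.4]
```

{"api": "apply_moves", "payload": {"moves": [[0.62, 0, 20, -1, 0, 0, 0], [0.62, 0, 14, -1, 0, 0, 0], [0.62, 0, 8, 0, 0, 0, 0], [0.62, 0, 2, 0, 0, 0, 0], [0.62, 0, 0, 0, 0, 0, 0], [0.62, -4, 0, 0, 0, 0, 0], [0.62, -4, 0, 0, 0, 0, 0], [0.62, -3, 0, 0, 0, 0, 0], [0.62, -3, 0, 0, 0, 0, 0], [0.62, -3, 0, 0, 0, 0, 0], [0.62, -3, 0, 0, 0, 0, 0], [0.62, 0, 0, 0, 0, 0, 0]]}}

```text
time: 2.65
tool_pos: [0.633, -0.0964, 0.0365]
tool_rot: [0.554, -0.553, 0.44, -0.44]
contact_force: [-0.4, 0.3, -0.5]
gripper_width: 0.194
```

Run:
```python
from h import *
rep(manip.state())
```

```text
t 2.65 fix [  -5.1 -101.5] z 36.5 yaw 13.0 tilt -1.0 F [-0.3  0.4 -0.5] w 0.194
```

Forces are negligible, so I'll go on pushing along the fence.

{"api": "apply_moves", "payload": {"moves": [[0.62, -4, 0, 0, 0, 0, 0], [0.62, -4, 0, 0, 0, 0, 0], [0.62, -4, 0, 0, 0, 0, 0], [0.62, -4, 0, 0, 0, 0, 0], [0.62, -4, 0, 0, 0, 0, 0], [0.62, -4, 0, 0, 0, 0, 0], [0.62, -4, 0, 0, 0, 0, 0], [0.62, -4, 0, 0, 0, 0, 0], [0.62, -4, 0, 0, 0, 0, 0], [0.62, -4, 0, 0, 0, 0, 0], [0.62, -4, 0, 0, 0, 0, 0], [0.62, -3, 0, 0, 0, 0, 0], [0.62, 0, 0, 0, 0, 0, 0]]}}

```text
time: 3.95
tool_pos: [0.6221, -0.0502, 0.0361]
tool_rot: [0.554, -0.553, 0.44, -0.44]
contact_force: [0.4, -0.9, -0.2]
gripper_width: 0.188
```

Run:
```python
from h import *
s=manip.state();rep(s); w=manip.grab_frame("wrist"); b=manip.grab_frame("side")
u,v=proj("side",[.62,-.03,.03]).astype(int); c=b[v-60:v+40,u-65:u+68]
cv2.imwrite("pics/2.png",np.hstack([cv2.resize(w[100:300,130:397],(400,300),interpolation=cv2.INTER_CUBIC),cv2.resize(c,(400,300),interpolation=cv2.INTER_CUBIC)]))
```

```text
t 3.95 fix [ -5.3 -54.1] z 36.1 yaw 13.0 tilt -1.0 F [ 0.2 -1.  -0.2] w 0.188
```

View pics/2.png

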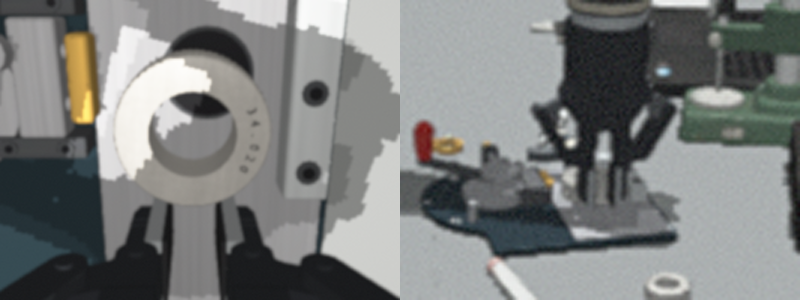

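The ring sits flat against both fingertips with clear gaps to the pad and the fence. The remaining travel is about 17 mm, so I'll go slowly.

{"api": "apply_moves", "payload": {"moves": [[0.62, -3, 0, 0, 0, 0, 0], [0.62, -3, 0, 0, 0, 0, 0], [0.62, -3, 0, 0, 0, 0, 0], [0.62, -2, 0, 0, 0, 0, 0], [0.62, -1, 0, 0, 0, 0, 0], [0.62, -1, 0, 0, 0, 0, 0], [0.62, 0, 0, 0, 0, 0, 0]]}}

```text
time: 4.75
tool_pos: [0.6194, -0.0381, 0.0363]
tool_rot: [0.553, -0.553, 0.44, -0.44]
contact_force: [0.6, 0.2, -0.0]
gripper_width: 0.19
```

Run:
```python
from h import *
rep(manip.state())
```

```text
t 4.75 fix [ -5.1 -41.6] z 36.3 yaw 13.0 tilt -1.0 F [ 0.7  0.1 -0. ] w 0.19
```

{"api": "apply_moves", "payload": {"moves": [[0.62, -1, 0, 0, 0, 0, 0], [0.62, -1, 0, 0, 0, 0, 0], [0.62, -1, 0, 0, 0, 0, 0], [0.62, -1, 0, 0, 0, 0, 0], [0.62, 0, 0, 0, 0, 0, 0]]}}

```text
time: 5.25
tool_pos: [0.6185, -0.0342, 0.0363]
tool_rot: [0.553, -0.553, 0.44, -0.44]
contact_force: [1.1, -0.5, -0.1]
gripper_width: 0.19
```

Run:
```python
from h import *
rep(manip.state())
```

```text
t 5.25 fix [ -5.1 -37.6] z 36.3 yaw 13.0 tilt -1.0 F [ 0.9 -0.8 -0.1] w 0.19
```

{"api": "apply_moves", "payload": {"moves": [[0.62, -0.5, 0, 0, 0, 0, 0], [0.62, -0.5, 0, 0, 0, 0, 0], [0.62, -0.5, 0, 0, 0, 0, 0], [0.62, 0, 0, 0, 0, 0, 0]]}}

```text
time: 5.65
tool_pos: [0.6182, -0.0328, 0.0363]
tool_rot: [0.553, -0.553, 0.44, -0.44]
contact_force: [-0.1, -0.8, 0.7]
gripper_width: 0.196
```

Run:
```python
from h import *
s=manip.state();rep(s); w=manip.grab_frame("wrist")
cv2.imwrite("pics/3.png",cv2.resize(w[60:260,130:397],(800,600),interpolation=cv2.INTER_CUBIC))
```

```text
t 5.65 fix [ -5.1 -36.2] z 36.3 yaw 13.0 tilt -1.0 F [-0.2 -0.7  0.7] w 0.196
```

View pics/3.png

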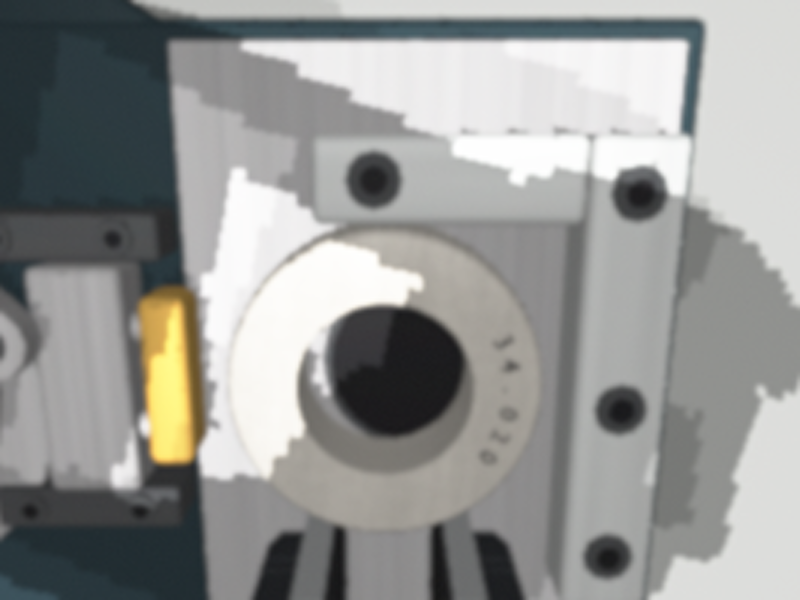

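The ring's edge (row 228) is about 1 mm short of the stop face (row 222). I'll push until the force rises.

{"api": "apply_moves", "payload": {"moves": [[0.62, -0.5, 0, 0, 0, 0, 0], [0.62, -0.5, 0, 0, 0, 0, 0], [0.62, -0.5, 0, 0, 0, 0, 0], [0.62, 0, 0, 0, 0, 0, 0]]}}

```text
time: 6.1
tool_pos: [0.6183, -0.0322, 0.0366]
tool_rot: [-0.553, 0.554, -0.44, 0.441]
contact_force: [0.9, -5.3, -0.7]
gripper_width: 0.193
```

{"api": "apply_moves", "payload": {"moves": [[0.62, -0.5, 0, 0, 0, 0, 0], [0.62, -0.5, 0, 0, 0, 0, 0], [0.62, 0, 0, 0, 0, 0, 0]]}}

```text
time: 6.4
tool_pos: [0.6184, -0.032, 0.0368]
tool_rot: [-0.553, 0.554, -0.439, 0.441]
contact_force: [1.4, -7.1, -1.2]
gripper_width: 0.193
```

The ring is seated, with a steady 7 N against the stop. I'll back off, rise and go round behind the grip.

{"api": "apply_moves", "payload": {"moves": [[0.62, 3, 0, 0, 0, 0, 0], [0.62, 5, 0, 0, 0, 0, 0], [0.62, 6, 0, 0, 0, 0, 0], [0.62, 0, -40, 0, 0, 0, 0], [0.62, 0, -40, 0, 0, 0, 0], [0.81, 0, -20, 0, 0, 0, 0], [0.81, -27, 0, -24, 0, 0, 0], [0.81, -27, 0, -24, 0, 0, 0], [0.81, -27, 0, -24, 0, 0, 0], [0.81, -27, 0, -23, 0, 0, 0], [0.81, -26, 0, -23, 0, 0, 0], [0.81, 0, 0, 0, 0, 7.2, 0], [0.81, 0, 0, 0, 0, 7.2, 0], [0.81, 0, 0, 0, 0, 7.2, 0], [0.81, 0, 0, 0, 0, 7.2, 0], [0.81, 0, 0, 0, 0, 7.2, 0], [0.81, 0, 0, 0, 0, 7.1, 0], [0.81, 0, 0, 0, 0, 0, 0]]}}

```text
time: 8.2
tool_pos: [0.4756, 0.06, 0.1363]
tool_rot: [0.353, -0.353, 0.613, -0.612]
contact_force: [-0.0, 0.2, 0.2]
gripper_width: 0.098
```

Run:
```python
from h import *
s=manip.state();rep(s); w=manip.grab_frame("wrist"); a=manip.grab_frame("scene")
for Q in [(-149,58,.066),(-149,58,.03)]: print(proj("wrist",[*(Rf@np.array(Q[:2])/1000+tf),Q[2]],s))
cv2.imwrite("pics/4.png",np.hstack([cv2.resize(w,(400,300)),cv2.resize(a[150:270,170:330],(400,300),interpolation=cv2.INTER_CUBIC)]))
```

```text
t 8.2 fix [-123.    86.5] z 136.3 yaw -30.1 tilt -1.0 F [0.  0.2 0.2] w 0.098
[260.12444688 253.78494254]
[259.98837638 233.88764975]
```

View pics/4.png

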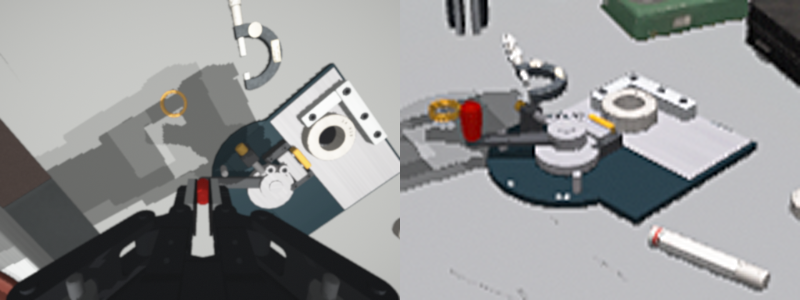

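The ring stays in the corner against both stop and fence side. The grip at (203,190) is lined up with the gap between the fingers. I'll descend and approach.

{"api": "apply_moves", "payload": {"moves": [[0.81, 0, 30, 0, 0, 0, 0], [0.81, 0, 22, 0, 0, 0, 0], [0.81, 0, 14, 0, 0, 0, 0], [0.81, 0, 6, 0, 0, 0, 0], [0.81, 0, 0, 0, 0, 0, 0], [0.81, 5, 0, 0, 0, 0, 0], [0.81, 4, 0, 0, 0, 0, 0], [0.81, 4, 0, 0, 0, 0, 0], [0.81, 3, 0, 0, 0, 0, 0], [0.81, 0, 0, 0, 0, 0, 0]]}}

```text
time: 9.3
tool_pos: [0.4676, 0.0457, 0.0646]
tool_rot: [-0.353, 0.353, -0.613, 0.613]
contact_force: [0.2, 0.3, 0.0]
gripper_width: 0.093
```

{"api": "apply_moves", "payload": {"moves": [[0.81, 1, 0, 0, 0, 0, 0], [0.81, 1, 0, 0, 0, 0, 0], [0.81, 0, 0, 0, 0, 0, 0]]}}

```text
time: 9.6
tool_pos: [0.4667, 0.0444, 0.0644]
tool_rot: [0.353, -0.353, 0.613, -0.613]
contact_force: [-0.3, 0.3, -0.8]
gripper_width: 0.093
```

Run:
```python
from h import *
rep(manip.state())
```

```text
t 9.6 fix [-135.2   73.4] z 64.4 yaw -30.1 tilt -1.0 F [-0.2  0.4 -0.8] w 0.093
```

{"api": "apply_moves", "payload": {"moves": [[0.81, 1, 0, 0, 0, 0, 0], [0.81, 4.5, 0, -0.9, 0, -3, 0], [0.81, 4.5, 0, -0.9, 0, -3, 0], [0.81, 4.5, 0, -0.9, 0, -3, 0], [0.81, 4.5, 0, -0.9, 0, -3, 0]]}}

```text
time: 10.1
tool_pos: [0.4554, 0.0296, 0.0645]
tool_rot: [0.416, -0.415, 0.572, -0.572]
contact_force: [0.7, 4.2, -0.5]
gripper_width: 0.094
```

```bash
cat >> h.py <<'E'
def lev(s):
    p=fx(s["tool_pos"])-[-87,0]; T=pose(s); t=Rf.T@T[:2,0]; r=np.array([t[1],-t[0]])
    print("tool phi from t",np.degrees(np.arctan2(r[1],r[0]))%360,"radial",p@r,"d",-(p@t),"F along t",Rf.T@s["contact_force"][:2]@t,"F rad",Rf.T@s["contact_force"][:2]@r)
E
python3 - <<'E'
from h import *
s=manip.state();rep(s);lev(s)
E
```

```text
t 10.1 fix [-149.5   61.5] z 64.5 yaw -18.0 tilt -1.0 F [ 1.6  3.9 -0.5] w 0.094
tool phi from t 148.92265662049434 radial 85.27983271196628 d 20.39322931171213 F along t -4.174521102805119 F rad 0.6323842914979363
```

Pushing at 4 N and well centred (radius 85.3 mm). I'll continue round.

{"api": "apply_moves", "payload": {"moves": [[0.81, 4.5, 0, -0.9, 0, -3, 0], [0.81, 4.5, 0, -0.9, 0, -3, 0], [0.81, 4.5, 0, -0.9, 0, -3, 0], [0.81, 4.5, 0, -0.9, 0, -3, 0], [0.81, 4.5, 0, -0.9, 0, -3, 0], [0.81, 4.5, 0, -0.9, 0, -3, 0], [0.81, 4.5, 0, -0.9, 0, -3, 0], [0.81, 4.5, 0, -0.9, 0, -3, 0], [0.81, 4.5, 0, -0.9, 0, -3, 0], [0.81, 4.5, 0, -0.9, 0, -3, 0], [0.81, 4.5, 0, -0.9, 0, -3, 0], [0.81, 0, 0, 0, 0, 0, 0]]}}

```text
time: 11.3
tool_pos: [0.4426, -0.0187, 0.0642]
tool_rot: [0.561, -0.56, 0.432, -0.43]
contact_force: [-0.4, 5.3, 1.6]
gripper_width: 0.095
```

Run:
```python
from h import *
s=manip.state();rep(s);lev(s)
```

```text
t 11.3 fix [-173.    17.3] z 64.2 yaw 14.9 tilt -1.0 F [0.8 5.3 1.6] w 0.095
tool phi from t 181.7613838377545 radial 85.42057398434146 d 19.980453824753802 F along t -5.226255260029131 F rad -0.9480537019605801
```

{"api": "apply_moves", "payload": {"moves": [[0.81, 4.5, 0, -0.9, 0, -3, 0], [0.81, 4.5, 0, -0.9, 0, -3, 0], [0.81, 4.5, 0, -0.9, 0, -3, 0], [0.81, 4.5, 0, -0.9, 0, -3, 0], [0.81, 4.5, 0, -0.9, 0, -3, 0], [0.81, 4.5, 0, -0.9, 0, -3, 0], [0.81, 4.5, 0, -0.9, 0, -3, 0], [0.81, 4.5, 0, -0.9, 0, -3, 0], [0.81, 4.5, 0, -0.9, 0, -3, 0], [0.81, 4.5, 0, -0.9, 0, -3, 0], [0.81, 4.5, 0, -0.9, 0, -3, 0], [0.81, 0, 0, 0, 0, 0, 0]]}}

```text
time: 12.5
tool_pos: [0.4588, -0.067, 0.0643]
tool_rot: [-0.659, 0.66, -0.254, 0.254]
contact_force: [-1.1, -1.0, -1.3]
gripper_width: 0.095
```

Run:
```python
from h import *
s=manip.state();rep(s);lev(s)
```

```text
t 12.5 fix [-168.2  -33.4] z 64.3 yaw 47.8 tilt -1.0 F [-1.3 -0.7 -1.3] w 0.095
tool phi from t 214.7364965528312 radial 85.72299844171133 d 18.796626293279846 F along t -0.1706026921788049 F rad 1.489614727509536
```

The contact force has gone, so the lever snapped ahead. I'll follow gently to the stop.

{"api": "apply_moves", "payload": {"moves": [[0.81, 4.5, 0, -0.9, 0, -3, 0], [0.81, 4, 0, -0.9, 0, -3, 0], [0.81, 1, 0, 0, 0, -1, 0], [0.81, 0, 0, 0, 0, 0, 0]]}}

```text
time: 12.9
tool_pos: [0.4646, -0.074, 0.0643]
tool_rot: [-0.674, 0.674, -0.214, 0.214]
contact_force: [-1.0, -0.5, -1.0]
gripper_width: 0.097
```

Run:
```python
from h import *
s=manip.state();rep(s);lev(s)
```

```text
t 12.9 fix [-164.   -41.5] z 64.3 yaw 54.8 tilt -1.0 F [-1.  -0.3 -1. ] w 0.097
tool phi from t 221.72173906303982 radial 85.11946517051251 d 20.292718346775622 F along t -0.473536310136812 F rad 0.9802967272007177
```

{"api": "apply_moves", "payload": {"moves": [[0.81, 1, 0, 0, 0, 0, 0], [0.81, 0, 0, 0, 0, 0, 0]]}}

```text
time: 13.1
tool_pos: [0.4654, -0.0745, 0.0642]
tool_rot: [-0.674, 0.674, -0.214, 0.213]
contact_force: [-0.5, 0.7, -0.7]
gripper_width: 0.098
```

{"api": "apply_moves", "payload": {"moves": [[0.81, 1, 0, 0, 0, 0, 0], [0.81, 0, 0, 0, 0, 0, 0]]}}

```text
time: 13.3
tool_pos: [0.4658, -0.0748, 0.064]
tool_rot: [0.674, -0.674, 0.214, -0.213]
contact_force: [-2.5, 2.1, 2.0]
gripper_width: 0.098
```

{"api": "apply_moves", "payload": {"moves": [[0.81, 1, 0, 0, 0, 0, 0], [0.81, 1, 0, 0, 0, 0, 0], [0.81, 0, 0, 0, 0, 0, 0]]}}

```text
time: 13.6
tool_pos: [0.4661, -0.0752, 0.0637]
tool_rot: [0.675, -0.674, 0.215, -0.211]
contact_force: [-6.4, 5.0, 5.7]
gripper_width: 0.096
```

Run:
```python
from h import *
s=manip.state();rep(s);lev(s)
```

```text
t 13.6 fix [-162.9  -43. ] z 63.7 yaw 54.9 tilt -1.0 F [-5.1  6.3  5.7] w 0.096
tool phi from t 221.79240568984588 radial 85.20244988910001 d 18.4975751176533 F along t -8.121412992132719 F rad -0.38593578785543686
```

It is hard against the second stop: 8 N with no further travel. I'll back off, rise and look over the whole fixture.

{"api": "apply_moves", "payload": {"moves": [[0.81, -4, 0, 0, 0, 0, 0], [0.81, -6, 0, 0, 0, 0, 0], [0.81, -10, 0, 0, 0, 0, 0], [0.81, -6, 0, 0, 0, 0, 0], [0.81, 0, -40, 0, 0, 0, 0], [0.81, 0, -45, 0, 0, 0, 0], [0.81, 0, -45, 0, 0, 0, 0], [0.81, 0, -45, 0, 0, 0, 0], [0.81, 0, 0, 0, 0, 8.5, 0], [0.81, 0, 0, 0, 0, 8.5, 0], [0.81, 0, 0, 0, 0, 8.5, 0], [0.81, 0, 0, 0, 0, 8.5, 0], [0.81, 0, 0, 0, 0, 8, 0], [0.81, 40, 0, 30, 0, 0, 0], [0.81, 40, 0, 30, 0, 0, 0], [0.81, 20, 0, 30, 0, 0, 0], [0.81, 0, 0, 0, 0, 0, 0], [0.81, 0, 0, 0, 0, 0, 0]]}}

```text
time: 15.4
tool_pos: [0.5565, -0.1387, 0.2386]
tool_rot: [-0.553, 0.553, -0.441, 0.44]
contact_force: [1.2, 0.6, 0.5]
gripper_width: 0.097
```

Run:
```python
from h import *
s=manip.state();rep(s); w=manip.grab_frame("wrist"); a=manip.grab_frame("scene")
for n,Q in [("nest",(0,0,.030)),("grip2",(-149,-58,.06))]: 
  X=[*(Rf@np.array(Q[:2])/1000+tf),Q[2]];u=proj("wrist",X,s);print(n,u,(u/1.28),proj("scene",X))
cv2.imwrite("pics/w5.png",w)
cv2.imwrite("pics/5.png",np.hstack([cv2.resize(w,(400,300)),cv2.resize(a[150:270,170:330],(400,300),interpolation=cv2.INTER_CUBIC)]))
u=np.clip(u,0,1e4)
cv2.imwrite("pics/5c.png",cv2.resize(w[40:240,120:387],(800,600),interpolation=cv2.INTER_CUBIC))
```

```text
t 15.4 fix [ -89.2 -125.3] z 238.6 yaw 12.9 tilt -1.0 F [1.3 0.3 0.5] w 0.097
nest [339.1675627   60.15424409] [264.97465836  46.99550319] [263.43071964 189.82812892]
grip2 [204.27699329 115.18460661] [159.59140101  89.98797391] [234.55048513 213.0492211 ]
```

View pics/5.png

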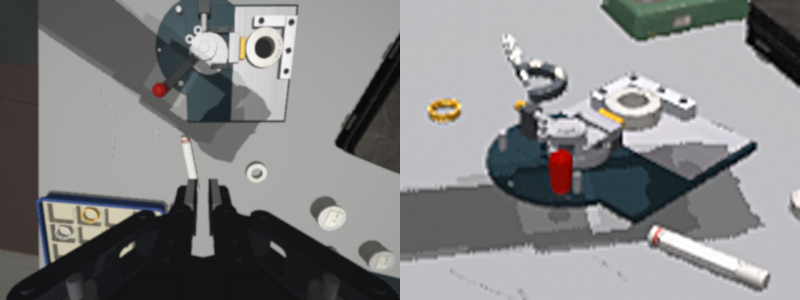

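View pics/5c.png

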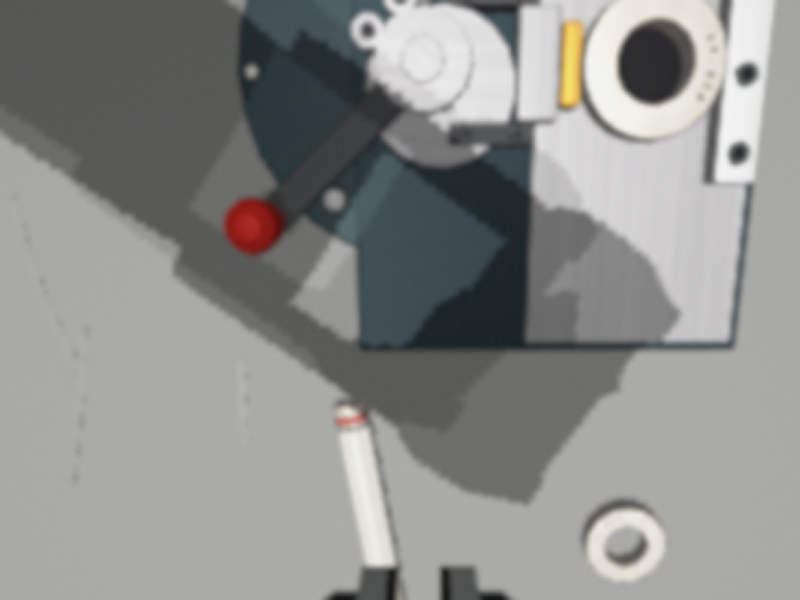

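The grip is at (160,90), against a predicted (159.6,90.0) for the second stop. The ring is at (264,47), against a predicted (265,47) for the nest. The ring is held between the brass pad and the fence, and the bystanders have not moved. I'll hand in.

```bash
python3 -c "
from plant import manip
print(manip.job_done(), manip.state()['time'])"
```

```text
the job is handed in; nothing more can be done
the job is handed in; nothing more can be done
```

The setting ring is clamped in the nest and the lever is at its second stop. The job was handed in at about 15.5 s on the robot's clock.

- **Ring:** I pushed it along the plate with two slightly parted fingertips, without pinching, until it met the end stop at a steady 7 N.
- **Lever:** I pushed the grip round its arc at 4 to 5 N, past the first notch. It snapped over by itself, and I followed it to the second stop, where it stopped moving at 8 N along the push.
- **Last checks:** After the fingers backed off, the final wrist picture showed the grip and the ring within about a pixel (of the 400 x 300 view) of where the second stop and the nest should be. The brass pad was against the ring and the ring against the fence. The plug gauge, micrometer and brass ring looked untouched.
- **Disagreements:** Early estimates of the ring's position differed by a few millimetres between views, so I corrected from close up before pushing. No check failed at the end.

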